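# Sort the tackle back into its tray tiers

### The job

Sort the loose tackle into the three grey tray tiers: the two lead sinkers go into the two-bay tier and the two cork floats into the three-bay tier, one to a bay and standing upright on the bay floor, and the wooden lure goes belly down and lengthwise, near the middle of the undivided tier. Leave the dish of swivels and the red clicker counter where they are.

Things in the scene. Friction and masses are not known exactly. Their poses are not given: they have to be found in the camera images.
- sinker_a: One of two identical lead sinkers: dark grey cylinder 28 mm in diameter, standing on its flat end; straight sides to 32 mm, domed top to 41 mm, small brass wire eye to 51 mm. About 0.14 to 0.26 kg. Origin: centre of its underside, z up along its axis; yaw has no meaning.
- sinker_b: One of two identical lead sinkers: dark grey cylinder 28 mm in diameter, standing on its flat end; straight sides to 32 mm, domed top to 41 mm, small brass wire eye to 51 mm. About 0.14 to 0.26 kg. Origin: centre of its underside, z up along its axis; yaw has no meaning.
- float_a: One of two identical floats: pale tan cork cylinder 36 mm in diameter and 37 mm high with slightly rounded rims, standing on its flat end, a thin dark wooden stem (6 mm in diameter) standing up from its top to 52 mm. About 25 g. Origin: centre of its underside, z up along its axis; yaw has no meaning.
- float_b: One of two identical floats: pale tan cork cylinder 36 mm in diameter and 37 mm high with slightly rounded rims, standing on its flat end, a thin dark wooden stem (6 mm in diameter) standing up from its top to 52 mm. About 25 g. Origin: centre of its underside, z up along its axis; yaw has no meaning.
- lure: Wooden plug lure without hooks: cream-coloured bare-wood rounded bar lying on its flat belly, wood 98 mm long (own x), 22 mm wide (own y), 22 mm high, with straight parallel sides over the middle 80 mm; a thin sloping steel lip at its +x end and a small wire eye at the other end make it about 118 mm over all. About 28 to 56 g. Origin: centre of its underside, z up; at the start its length runs within about 23 degrees of world y.
- tier_plain: Tackle-tray tier in grey plastic, undivided. Does not slide on the bench. Outer size 202 (own x) x 112 (own y) x 22 mm high; walls and floor 4 mm thick, inside 194 x 104 mm. Origin: centre of its underside, z up; its long side runs along its x, within about 13 degrees of world x.
- tier_two: Tackle-tray tier in grey plastic, one cross wall makes two equal bays. Does not slide on the bench. Outer size 202 (own x) x 112 (own y) x 22 mm high; walls and floor 4 mm thick, inside 194 x 104 mm. Origin: centre of its underside, z up; its long side runs along its x, within about 13 degrees of world x. The cross wall (3 mm thick, 20 mm high) stands at x = 0; the bays, about 95 mm (x) x 104 mm (y), are centred at x = -49 and +49 mm.
- tier_three: Tackle-tray tier in grey plastic, two cross walls make three equal bays. Does not slide on the bench. Outer size 202 (own x) x 112 (own y) x 22 mm high; walls and floor 4 mm thick, inside 194 x 104 mm. Origin: centre of its underside, z up; its long side runs along its x, within about 13 degrees of world x. The cross walls (3 mm thick, 20 mm high) stand at x = -32 and +32 mm; the bays, about 62 mm (x) x 104 mm (y), are centred at x = -65, 0 and +65 mm.
- dish: Bystander: small white ceramic dish with tiny steel swivels in it, 70 mm in diameter at the rim, 20 mm high, loose. Origin: centre of its underside.
- counter: Bystander: red plastic clicker counter, rounded block 40 (own x) x 56 (own y) x 22 mm high with a steel press button on top, 28 mm high in all, loose. Origin: centre of its underside, z up.
There are look-alikes about, which are no part of the job. Of the things that look like the lure, the smallest one is meant.

How it is judged (in metres and radians):
At the end, for the whole second after the job is handed in: Sinkers (two-bay tier) and floats (three-bay tier) stand on the bay floor, one to a bay, tilted under 0.2 rad; the lure lies belly down in the undivided tier, within 0.35 rad of its length and 55 mm (along) and 45 mm (across) of its middle; all at rest (x of sinker_a in the frame of tier_two between -0.092 and 0.092 m and y of sinker_a in the frame of tier_two between -0.052 and 0.052 m and z of sinker_a in the frame of tier_two between 0 and 0.009 m and angle between each of sinker_a, sinker_b, float_a, float_b, lure's own z axis and vertical below 0.2 rad and linear speed of each of sinker_a, sinker_b, float_a, float_b, lure below 0.02 m/s and x of sinker_b in the frame of tier_two between -0.092 and 0.092 m and y of sinker_b in the frame of tier_two between -0.052 and 0.052 m and z of sinker_b in the frame of tier_two between 0 and 0.009 m and x of float_a in the frame of tier_three between -0.092 and 0.092 m and y of float_a in the frame of tier_three between -0.052 and 0.052 m and z of float_a in the frame of tier_three between 0 and 0.009 m and x of float_b in the frame of tier_three between -0.092 and 0.092 m and y of float_b in the frame of tier_three between -0.052 and 0.052 m and z of float_b in the frame of tier_three between 0 and 0.009 m and ((x of sinker_a in the frame of tier_two below 0 m and x of sinker_b in the frame of tier_two above 0 m) or (x of sinker_a in the frame of tier_two above 0 m and x of sinker_b in the frame of tier_two below 0 m)) and not (x of each of float_a, float_b in the frame of tier_three below -0.0323333 m) and not (x of each of float_a, float_b in the frame of tier_three above 0.0323333 m) and not (x of float_a in the frame of tier_three between -0.0323333 and 0.0323333 m and x of float_b in the frame of tier_three between -0.0323333 and 0.0323333 m) and x of lure in the frame of tier_plain between -0.055 and 0.055 m and y of lure in the frame of tier_plain between -0.045 and 0.045 m and z of lure in the frame of tier_plain between 0 and 0.009 m and angle between the x axis of lure and the x axis of tier_plain, either way round below 0.35 rad); the robot touches nothing.
It fails at once if the dish of swivels is moved by more than 20 mm (distance of dish from where it was at the start of the episode above 0.02 m).
It fails at once if the clicker counter is moved by more than 20 mm (distance of counter from where it was at the start of the episode above 0.02 m).
It also fails if it takes over 112 s, if anything falls off the work surface, if the arm or the gripper's body presses on something with over 40 N, if the wrist force passes 120 N, or if a joint passes its speed limit or range.

### The arm

A 6-joint arm with a two-finger parallel gripper is mounted at the origin on the work surface. World frame = base frame: x ahead of the robot, y to its left, z up, the work surface at z = 0. Lengths are in mm, angles in rad, forces in N, time in s.
With the tool pointing down it reaches from about 350 to 975 mm from the base axis. Payload 7.1 kg.
Tool frame: the origin (TCP) lies at the very end of the fingers, on their centre line; the grasp point (between the pads) lies 19 mm behind it; z points along the fingers, y is the line along which they close (so a half turn about z gives the same grasp; the last joint's range is limited). The gripper opens to 88 mm and grips with 3 to 60 N. Pads are 20 mm wide; open, the fingers measure 115 mm over their backs; the gripper's body (75 mm by 178 mm) begins 61 mm behind the grasp point.
Start: joints at [1.145, 0.423, 1.63, -0, 1.089, -0.019], TCP at [247.263, 573.991, 222.675] pointing down, gripper open.
Joint ranges: [-3, 3], [-0.9, 2.11], [0.09, 2.58], [-1.31, 4.45], [0.11, 2.69], [-2.54, 2.54]. Speed limits (rad/s): [2.39, 2.39, 3.01, 3.14, 3.14, 3.14].

### API

Orientations are given as a rotation vector (axis times angle).
In Python, from workcell import get_obs, get_image, job, models gives the robot as it stands.
- The arm moves only by the tool jog_arm, never from a script. Its argument "increments" is one flat list of numbers, 7 for each row, row after row: the turn, a rotation vector about the tool's x, y, z in degrees, then the shift along the tool's x, y, z in mm, then the opening in per cent of the stroke, from 0 (shut) to 100 (fully open). A call has 1 to 12 rows; each row shifts and turns the commanded pose from where the row before left it, along the tool's axes as they then stand; what a row does not reach is not made up. A row lasts 1/8 s, in which the tool goes at most 62.5 mm and 10.7 degrees, less where a joint would pass 70% of its speed; a pose out of reach is approached as far as the arm can. A call is refused whole if a number of a shift passes 62.5 or a number of a turn 10.7, either way. A call with a gripper value outside its range is refused whole. The fingers move at their own pace and stop on an object; the grip force is fixed at half the most. Time passes only in rows, so rows that do not move let the fingers close. It gives the time, the measured TCP pose, the force, the opening and the grip force at its end, in the units of the state.
- get_obs(): the state, without advancing time (a new reading comes with each control period).
- get_image(name): name is "scene" or "top" or "wrist"; returns a dict with "pixels" (480x640x3 uint8, blue, green, red), "depth" (480x640 float32, mm along the optical axis (not along the pixel's ray), 0 where there is no reading), "fx", "fy", "cx", "cy" (pixels), "cam_to_world" (4x4, takes a point from camera to world coordinates); the wrist camera has in their place "tool_from_camera" (4x4, takes a point from camera to tool coordinates, whose origin is the TCP and whose axes are the flange's). Camera axes: x right, y up, looking along -z (the intrinsics and any distortion apply to the point x, -y, -z); pixel columns grow to the right and rows downward; lengths in mm; the calibration is good to about 2 mm. A picture is of the moment at which its call begins: read the wrist's pose just before it.
- job.close_job(): hands the job in; it is judged then, once.
Trained networks look in the newest picture that a camera, given by its name, has taken for a name from the list of things; names that differ only in an ending like _2 or _b are one class to them, and where a whole thing is asked for, a point or a joint stands for the part that bears it (a point fixed in the world has none). Each returns a list of dicts, best first, with "p" (0 to 1); they miss things now and then, are a little off and sometimes report something else, mostly with a low value. They report only what shows in the picture. A call takes as long as a camera call. They do not tell look-alikes from the thing itself.
- models.look_for(target, camera): "centre" ([x, y, z] in mm, in world coordinates, good to about 4 mm: the middle of the surface that is visible of it).
- models.regions_of(target, camera): "region" (480x640 bool, what is visible of it).
The state is a dict: "t": time; "qpos": joint angles; "qvel": joint speeds; "joint_torque": joint torques, N m; "ee_pos": TCP position; "orientation": TCP orientation; "ft_force": force on the tool from outside, world axes, zero at the start; "moment": the same for the moment, N m; "width": finger opening in mm; "grasp_force": force on a finger pad.
Only numpy, scipy, OpenCV 4.12 (cv2) and the standard library are available. Lean on these libraries where they do the work, as an engineer would, in place of code of your own. Each camera call takes 0.05 s, during which the arm holds its last target. There are 200 camera calls.

## Working session

There is one attempt and no reset: what is moved stays moved. The work goes in short steps, Python scripts to look and compute and a tool call to move; the robot and the scene stay as the last step left them, time stands still between calls to the robot, and variables do not carry over. Pictures are saved under pics/ and viewed, at most 14 in all, crops included, and the job is handed in when it is done.

Besides the shell and the picture viewer there is one more tool, called after "Emit:" as a command line: name --argument value ..., lists and objects as JSON in quotes. jog_arm: Moves the arm, as the interface text tells. Its arguments: {"type":"object","properties":{"increments":{"type":"array"}},"required":["increments"]}

```bash
mkdir -p pics; cat > h.py <<'E'
import numpy as np, cv2
from scipy.spatial.transform import Rotation as R
from workcell import get_obs, get_image, job, models
def snap(n,f):
    im=get_image(n); cv2.imwrite('pics/'+f,im['pixels']); return im
def world(im,T=None):
    d=im['depth']; v,u=np.mgrid[0:480,0:640]
    P=np.stack([(u-im['cx'])/im['fx']*d,-(v-im['cy'])/im['fy']*d,-d,np.ones_like(d)],-1)
    T=im['cam_to_world'] if T is None else T
    return (P@np.array(T).T)[...,:3]
E
python3 - <<'E'
from h import *
for c in ('top','scene'):
    im=snap(c,c+'0.png'); W=world(im)
    print(c,np.array(im['cam_to_world']).round(2).tolist(),im['fx'])
    for n in ('sinker_a','float_a','lure','tier_plain','tier_two','tier_three','dish','counter'):
        print(n,[(np.round(r['centre']).tolist(),round(r['p'],2)) for r in models.look_for(n,c)])
o=get_obs();print(o['t'],o['orientation'],o['ee_pos'],o['width'])
E
```

```text
top [[-0.0, 0.99, -0.14, 275.75], [-1.0, 0.0, 0.02, 19.6], [0.02, 0.14, 0.99, 1456.06], [0.0, 0.0, 0.0, 1.0]] 599.4462264038929
sinker_a [([421.0, 0.0, 35.0], 0.62), ([416.0, 168.0, 38.0], 0.47)]
float_a [([502.0, -155.0, 35.0], 0.61), ([503.0, 164.0, 37.0], 0.58)]
lure [([239.0, 246.0, 34.0], 0.86), ([704.0, -337.0, 32.0], 0.71), ([603.0, 170.0, 22.0], 0.57)]
tier_plain [([470.0, -329.0, 6.0], 0.64), ([603.0, 166.0, 22.0], 0.29)]
tier_two [([628.0, 3.0, 4.0], 0.74)]
tier_three [([467.0, 329.0, 4.0], 0.75)]
dish [([412.0, -162.0, 11.0], 0.56)]
counter [([624.0, -157.0, 24.0], 0.56)]
scene [[0.75, -0.38, 0.54, 1033.42], [0.66, 0.42, -0.63, -673.04], [0.01, 0.83, 0.56, 637.55], [0.0, 0.0, 0.0, 1.0]] 503.6841139767637
sinker_a [([419.0, 158.0, 20.0], 0.78), ([433.0, -8.0, 30.0], 0.75), ([477.0, -331.0, 3.0], 0.36)]
float_a [([516.0, 158.0, 34.0], 0.83), ([519.0, -163.0, 32.0], 0.65)]
lure [([722.0, -355.0, 29.0], 0.91), ([614.0, 158.0, 13.0], 0.7), ([254.0, 228.0, 24.0], 0.59)]
tier_plain [([475.0, -328.0, 2.0], 0.98)]
tier_two [([637.0, 8.0, 3.0], 0.93)]
tier_three [([473.0, 330.0, 4.0], 0.89)]
dish [([404.0, -157.0, 9.0], 0.88)]
counter [([632.0, -170.0, 20.0], 0.81)]
0.9 [-6.34683079e-01 -3.07680269e+00 -6.81913134e-05] [247.26177474 573.9879583  222.70587818] 87.80326807520534
```

View pics/top0.png

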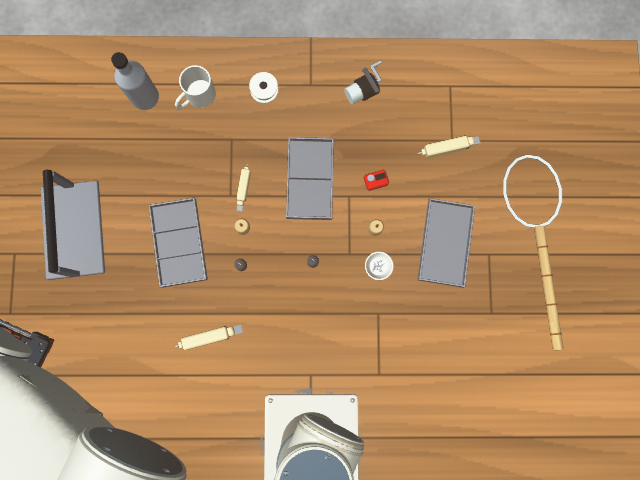

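View pics/scene0.png

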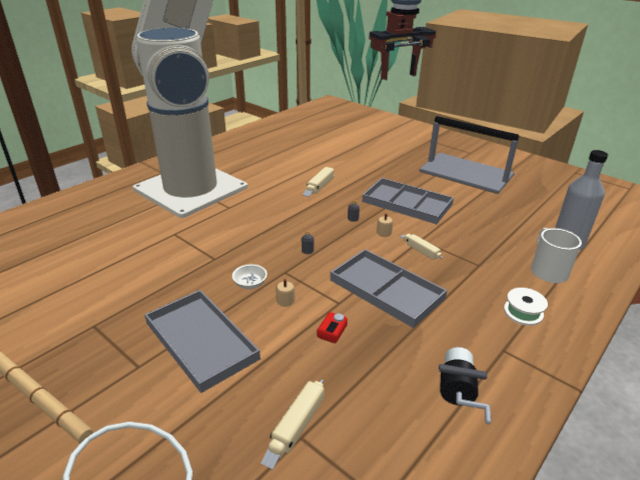

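The top view shows tiers at px (178,242) for three bays, (310,178) for two bays and (446,242) for the plain one. The sinkers are at (240,265) and (313,261), the floats at (241,227) and (376,227). The smallest lure is at (243,187), with bigger look-alikes at (210,338) and (448,147). The scene view agrees.

```bash
python3 - <<'E'
from h import *
im=snap('top','t1.png'); W=world(im)
seen=[]
for n in ('sinker_a','float_a','lure','tier_plain','tier_two','tier_three','dish','counter'):
    for r in models.regions_of(n,'top'):
        m=r['region']; P=W[m]; zr=P[:,2]
        k=zr>(15 if n.startswith('tier') else 5); 
        Q=P[k]
        if len(Q)<5: print(n,'few',len(Q));continue
        (c,s,a)=cv2.minAreaRect(Q[:,:2].astype(np.float32))
        print(n,round(r['p'],2),'rect',np.round(c),np.round(s),round(a,1),'mean',Q.mean(0).round(),'zmax',zr.max().round(), 'top', Q[Q[:,2]>np.percentile(Q[:,2],60)].mean(0).round(),len(Q))
E
```

```text
sinker_a 0.64 rect [345. 101.] [213.  22.] 44.9 mean [411. 166.  56.] zmax 1456.0 top [411. 166.  86.] 84
sinker_a 0.46 rect [423.  -2.] [27. 26.] 89.6 mean [422.  -2.  37.] zmax 52.0 top [422.  -2.  43.] 114
sinker_a 0.42 rect [ 375. -230.] [207. 496.] 44.3 mean [ 469. -327.   22.] zmax 1456.0 top [ 467. -323.   44.] 2298
float_a 0.46 rect [398. 108.] [299.  36.] 29.0 mean [504. 167.  41.] zmax 1456.0 top [502. 167.  58.] 204
float_a 0.45 rect [402. -66.] [ 34. 303.] 49.4 mean [ 500. -150.   58.] zmax 1456.0 top [ 496. -147.   96.] 194
lure 0.96 rect [605. 169.] [ 23. 109.] 80.9 mean [605. 168.  21.] zmax 35.0 top [608. 168.  25.] 372
lure 0.79 rect [260. 167.] [ 33. 295.] 12.5 mean [244. 239.  33.] zmax 1456.0 top [241. 248.  43.] 717
lure 0.63 rect [ 534. -170.] [ 89. 635.] 45.7 mean [ 706. -337.   34.] zmax 1456.0 top [ 704. -333.   49.] 669
lure 0.52 rect [504.   7.] [114. 456.] 89.0 mean [628.   5.  20.] zmax 1456.0 top [626.   6.  39.] 2188
tier_plain 0.63 rect [ 375. -227.] [201. 492.] 44.0 mean [ 466. -310.   74.] zmax 1456.0 top [ 457. -293.  154.] 472
tier_plain 0.38 rect [403. -67.] [ 34. 305.] 49.4 mean [ 500. -151.   59.] zmax 1456.0 top [ 496. -147.   97.] 192
tier_two 0.8 rect [503.   8.] [112. 456.] 88.5 mean [622.   6.  56.] zmax 1456.0 top [610.  11. 110.] 551
tier_three 0.79 rect [382. 245.] [459. 196.] 41.6 mean [468. 320.  40.] zmax 1456.0 top [466. 315.  72.] 694
dish 0.93 rect [367. -78.] [ 68. 258.] 28.4 mean [ 412. -162.   16.] zmax 1456.0 top [ 412. -162.   26.] 538
counter 0.56 rect [471. -65.] [ 57. 421.] 58.7 mean [ 622. -157.   27.] zmax 1456.0 top [ 622. -156.   36.] 370
```

```bash
python3 - <<'E'
from h import *
im=snap('top','t1.png'); W=world(im); ok=im['depth']>0
for n in ('sinker_a','float_a','lure','tier_plain','tier_two','tier_three'):
    for r in models.regions_of(n,'top'):
        m=r['region']&ok; P=W[m]
        Q=P[(P[:,2]>(13 if n.startswith('tier') else 8))&(P[:,2]<70)]
        if len(Q)<5: continue
        (c,s,a)=cv2.minAreaRect(Q[:,:2].astype(np.float32))
        print(n,round(r['p'],2),'rect',np.round(c),np.round(s),round(a,1),'median',np.median(Q,0).round(),len(Q))
# floor heights
E
```

```text
sinker_a 0.43 rect [413. 171.] [27. 25.] 80.5 median [413. 170.  38.] 117
float_a 0.76 rect [506. 169.] [33. 32.] 44.5 median [505. 168.  38.] 161
float_a 0.75 rect [ 506. -153.] [34. 35.] 55.6 median [ 504. -152.   37.] 188
lure 0.95 rect [ 714. -344.] [ 37. 156.] 13.7 median [ 708. -339.   29.] 689
lure 0.71 rect [605. 169.] [ 23. 112.] 80.6 median [604. 168.  22.] 369
lure 0.68 rect [242. 244.] [ 31. 160.] 15.2 median [243. 242.  30.] 761
tier_plain 0.64 rect [ 469. -328.] [114. 203.] 80.9 median [ 470. -335.   22.] 590
tier_two 0.94 rect [630.   5.] [112. 205.] 88.6 median [628.   6.  22.] 589
tier_three 0.75 rect [469. 324.] [203. 113.] 9.8 median [469. 326.  21.] 773
```

Emit:
jog_arm --increments '[0,0,-7.8,0,0,0,100,0,0,-7.8,0,0,0,100,0,0,-7.8,0,0,0,100,0,0,0,-20,-50,0,100,0,0,0,-20,-50,0,100,0,0,0,-20,-50,0,100,0,0,0,-20,-50,0,100,0,0,0,-20,-50,0,100,0,0,0,-20,-50,0,100,0,0,0,-20,-50,0,100,0,0,0,-20,-50,0,100]'

```text
t: 3.08
ee_pos: [408.5, 172.7, 223.0]
orientation: [-0.003, 3.141, 0.001]
ft_force: [0.8, 1.1, 0.1]
width: 87.7
grasp_force: 0.0
```

```bash
cat >> h.py <<'E'
def wrist(f):
    o=get_obs(); im=snap('wrist',f)
    T=np.eye(4); T[:3,:3]=R.from_rotvec(o['orientation']).as_matrix(); T[:3,3]=o['ee_pos']
    return o,im,world(im,T@np.array(im['tool_from_camera']))
def meas(n,f='w.png',zmin=8):
    o,im,W=wrist(f); ok=im['depth']>0; e=np.array(o['ee_pos']); M=R.from_rotvec(o['orientation']).as_matrix()
    print(n,'t',round(o['t'],2),'ee',e.round(1),'w',round(o['width'],1))
    for r in models.regions_of(n,'wrist'):
        P=W[r['region']&ok]; Q=P[(P[:,2]>zmin)&(P[:,2]<70)]
        if len(Q)<20: continue
        c,s,a=cv2.minAreaRect(Q[:,:2].astype(np.float32))
        print(' p',round(r['p'],2),'rect',np.round(c,1),np.round(s),round(a,1),'z',np.percentile(Q[:,2],[5,50,95]).round(),'toolshift',(M.T@np.array([c[0]-e[0],c[1]-e[1],-e[2]])).round(1))
E
python3 -c "
from h import *
meas('sinker_a','w1.png');meas('float_a')"
```

```text
sinker_a t 3.08 ee [408.5 172.7 223. ] w 87.7
 p 0.94 rect [422.4  -2.1] [27. 27.] 85.0 z [12. 34. 42.] toolshift [ -13.3 -175.   223. ]
 p 0.94 rect [413.3 169.9] [26. 26.] 63.6 z [15. 36. 41.] toolshift [ -4.6  -2.8 223. ]
float_a t 3.17 ee [409.2 170.7 222.9] w 87.7
 p 0.93 rect [506.6 167.8] [35. 36.] 46.1 z [13. 35. 41.] toolshift [-97.2  -2.4 223. ]
 p 0.72 rect [ 504.  -153.5] [35. 32.] 32.0 z [11. 33. 41.] toolshift [ -95.7 -323.7  223.2]
```

View pics/w1.png

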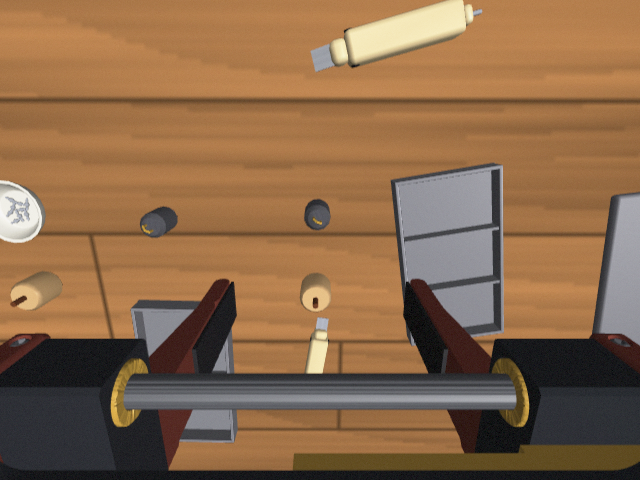

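The wrist view shows the sinker at (317,213), the float at (315,292) and the second sinker at (158,222). All agree with the top camera.

Emit:
jog_arm --increments '[0,0,0,-2,0,50,100,0,0,0,-2,0,50,100,0,0,0,0,0,50,100,0,0,0,0,0,40,100,0,0,0,0,0,20,100,0,0,0,0,0,7,100,0,0,0,0,0,0,20,0,0,0,0,0,0,20,0,0,0,0,0,0,20,0,0,0,0,0,0,20,0,0,0,0,0,0,20]'

```text
t: 4.65
ee_pos: [412.1, 174.2, 6.0]
orientation: [-0.002, 3.141, 0.0]
ft_force: [0.2, -0.4, -0.5]
width: 41.5
grasp_force: 0.0
```

Emit:
jog_arm --increments '[0,0,0,0,0,0,0,0,0,0,0,0,0,0,0,0,0,0,0,0,0,0,0,0,0,0,0,0]'

```text
t: 5.15
ee_pos: [411.7, 174.0, 5.7]
orientation: [0.003, -3.141, 0.001]
ft_force: [-0.1, -5.0, 4.8]
width: 27.1
grasp_force: 30.0
```

Emit:
jog_arm --increments '[0,0,0,0,0,-40,0,0,0,0,0,0,-50,0,0,0,0,-44,-28,0,0,0,0,0,-44,-28,0,0,0,0,0,-44,-28,0,0,0,0,0,-44,-28,0,0,0,0,0,-44,-28,0,0,0,0,0,-44,-28,0,0,0,0,0,0,0,30,0,0,0,0,0,0,30,0,0,0,0,0,0,0,0]'

```text
t: 6.52
ee_pos: [673.6, 6.8, 32.4]
orientation: [0.002, -3.135, -0.001]
ft_force: [0.1, -0.1, -1.1]
width: 27.1
grasp_force: 30.0
```

Emit:
jog_arm --increments '[0,0,0,-3,0,12,0,0,0,0,0,0,4,0,0,0,0,0,0,0,0]'

```text
t: 6.9
ee_pos: [679.4, 6.8, 20.0]
orientation: [-0.003, 3.141, 0.0]
ft_force: [-0.3, -0.0, -2.3]
width: 27.0
grasp_force: 30.0
```

Now down the last 9.5 mm, release, retreat.

Emit:
jog_arm --increments '[0,0,0,0,0,6,0,0,0,0,0,0,3,0,0,0,0,0,0,0,0,0,0,0,0,0,0,50,0,0,0,0,0,0,50,0,0,0,0,0,0,50,0,0,0,0,0,-15,50,0,0,0,0,0,-35,50,0,0,0,0,0,-40,100,0,0,0,43,-1,0,100,0,0,0,43,-1,0,100,0,0,0,43,-1,0,100]'

```text
t: 8.4
ee_pos: [549.3, 3.5, 102.0]
orientation: [-0.003, 3.14, -0.0]
ft_force: [-0.1, -0.3, -1.4]
width: 80.6
grasp_force: 0.0
```

Emit:
jog_arm --increments '[0,0,0,42,-2,0,100,0,0,0,42,-2,0,100,0,0,0,41,-1,0,100,0,0,0,0,0,0,100,0,0,0,0,0,45,100,0,0,0,0,0,35,100,0,0,0,0,0,13,100,0,0,0,0,0,0,100]'

```text
t: 9.4
ee_pos: [425.7, -1.7, 7.5]
orientation: [0.003, -3.141, -0.0]
ft_force: [-0.2, -0.1, 0.4]
width: 87.8
grasp_force: 0.0
```

```bash
python3 -c "
from h import *
meas('sinker_a','w2.png')"
```

```text
sinker_a t 9.4 ee [425.7  -1.7   7.5] w 87.8
 p 0.67 rect [420.9  -3. ] [27. 24.] 79.4 z [13. 35. 44.] toolshift [ 4.8 -1.3  7.5]
```

Emit:
jog_arm --increments '[0,0,0,4,-1,1,20,0,0,0,0,0,0,20,0,0,0,0,0,0,20,0,0,0,0,0,0,20,0,0,0,0,0,0,0,0,0,0,0,0,0,0,0,0,0,0,0,0,0,0,0,0,0,0,0,0,0,0,0,0,0,0,0]'

```text
t: 10.62
ee_pos: [421.2, -2.7, 6.7]
orientation: [0.003, -3.142, 0.0]
ft_force: [0.5, -0.2, -1.4]
width: 27.3
grasp_force: 30.0
```

Emit:
jog_arm --increments '[0,0,0,0,0,-30,0,0,0,0,0,0,-40,0,0,0,0,-40,2,0,0,0,0,0,-40,2,0,0,0,0,0,-40,2,0,0,0,0,0,-40,2,0,0,0,0,0,0,0,0,0,0,0,0,0,0,35,0,0,0,0,0,0,21,0,0,0,0,0,0,0,0]'

```text
t: 11.88
ee_pos: [578.7, 5.5, 18.8]
orientation: [0.002, -3.137, -0.0]
ft_force: [0.5, 0.6, -1.9]
width: 27.3
grasp_force: 30.0
```

Emit:
jog_arm --increments '[0,0,0,0,0,5,0,0,0,0,0,0,4,0,0,0,0,0,0,0,0,0,0,0,0,0,0,50,0,0,0,0,0,0,50,0,0,0,0,0,0,50,0,0,0,0,0,-15,50,0,0,0,0,0,-35,50,0,0,0,0,0,-40,100,0,0,0,25,54,0,100,0,0,0,25,54,0,100,0,0,0,25,54,0,100]'

```text
t: 13.38
ee_pos: [505.5, 168.8, 103.0]
orientation: [-0.001, 3.14, 0.001]
ft_force: [1.8, -0.0, -0.7]
width: 80.5
grasp_force: 0.0
```

```bash
python3 -c "
from h import *
print(np.round(get_obs()['ee_pos'],1),np.round(get_obs()['ft_force'],1))
meas('float_a','w3.png')"
```

```text
[505.5 168.8 103. ] [ 1.8 -0.  -0.7]
float_a t 13.38 ee [505.5 168.8 103. ] w 80.5
 p 0.73 rect [506.5 168.3] [35. 35.] 8.2 z [15. 35. 39.] toolshift [ -0.8  -0.6 103. ]
```

Over the float; descend and grip (TCP about 5).

Emit:
jog_arm --increments '[0,0,0,0,0,0,100,0,0,0,0,0,45,100,0,0,0,0,0,35,100,0,0,0,0,0,17,100,0,0,0,0,0,0,20,0,0,0,0,0,0,20,0,0,0,0,0,0,20,0,0,0,0,0,0,20,0,0,0,0,0,0,0,0,0,0,0,0,0,0,0,0,0,0,0,0,0,0,0,0,0,0,0,0]'

```text
t: 14.98
ee_pos: [506.1, 167.5, 5.0]
orientation: [-0.003, 3.141, 0.0]
ft_force: [-1.0, 0.0, 5.7]
width: 35.0
grasp_force: 30.0
```

Emit:
jog_arm --increments '[0,0,0,0,0,-35,0,0,0,0,0,0,-40,0,0,0,0,-7,42,0,0,0,0,0,-7,42,0,0,0,0,0,-7,42,0,0,0,0,0,-6,42,0,0,0,0,0,0,0,0,0,0,0,0,0,0,35,0,0,0,0,0,0,25,0,0,0,0,0,0,0,0]'

```text
t: 16.23
ee_pos: [530.8, 333.4, 17.6]
orientation: [0.002, -3.137, 0.004]
ft_force: [0.5, -1.0, 0.2]
width: 35.4
grasp_force: 30.0
```

Emit:
jog_arm --increments '[0,0,0,0,0,6,0,0,0,0,0,0,4,0,0,0,0,0,0,0,0,0,0,0,0,0,0,50,0,0,0,0,0,0,50,0,0,0,0,0,0,50,0,0,0,0,0,-15,50,0,0,0,0,0,-35,50,0,0,0,0,0,-40,80,0,0,0,-24,-55,0,100,0,0,0,-24,-55,0,100,0,0,0,-24,-55,0,100]'

```text
t: 17.73
ee_pos: [605.9, 169.3, 101.2]
orientation: [-0.004, 3.14, 0.001]
ft_force: [0.9, 0.7, -0.8]
width: 80.4
grasp_force: 0.0
```

Emit:
jog_arm --increments '[0,0,9.4,0,0,0,100,0,0,0,0,0,0,100]'

```text
t: 17.98
ee_pos: [605.4, 169.9, 100.6]
orientation: [0.255, 3.13, 0.001]
ft_force: [-0.5, 0.5, -0.8]
width: 87.5
grasp_force: 0.0
```

```bash
python3 -c "
from h import *
meas('lure','w4.png');meas('float_a',zmin=15)
o=get_obs();print(R.from_rotvec(o['orientation']).as_matrix()[:2,1])"
```

```text
lure t 17.98 ee [605.4 169.9 100.6] w 87.5
 p 0.58 rect [607.4 167.8] [ 22. 115.] 81.1 z [11. 20. 22.] toolshift [ -2.2  -1.8 100.6]
float_a t 18.07 ee [604.9 171.  100.3] w 88.2
 p 0.67 rect [533.4 334.1] [34. 36.] 58.1 z [20. 39. 48.] toolshift [ 96.4 149.8 100.3]
 p 0.28 rect [608.6 167.5] [23. 96.] 81.2 z [17. 20. 22.] toolshift [ -4.2  -2.9 100.3]
[0.15833776 0.987385  ]
```

View pics/w4.png

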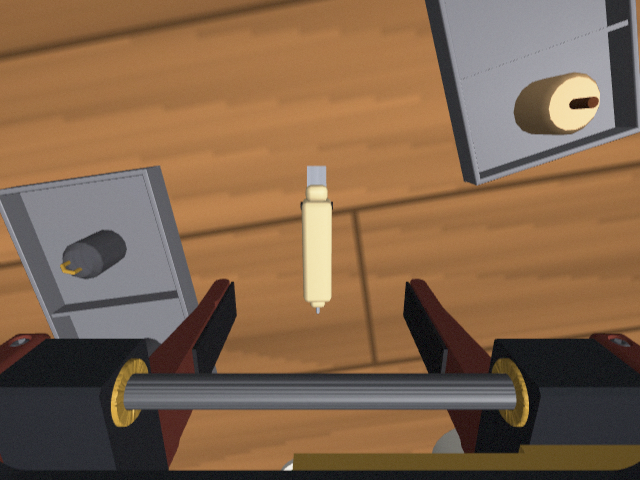

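The view shows the lure aligned between the fingers at (317,245), and the float and sinker standing in their bays.

Emit:
jog_arm --increments '[0,0,0,-3,-2,40,100,0,0,0,0,0,40,100,0,0,0,0,0,16,100,0,0,0,0,0,0,20,0,0,0,0,0,0,20,0,0,0,0,0,0,20,0,0,0,0,0,0,20,0,0,0,0,0,0,0,0,0,0,0,0,0,0,0,0,0,0,0,0,0,0,0,0,0,0,0,0,0,0,0,0,0,0,0]'

```text
t: 19.68
ee_pos: [607.5, 168.1, 3.7]
orientation: [-0.255, -3.131, 0.0]
ft_force: [-1.2, -0.1, 1.1]
width: 21.4
grasp_force: 30.0
```

Emit:
jog_arm --increments '[0,0,0,0,0,-45,0,0,0,0,0,0,-55,0,0,0,0,6,-51,0,0,0,0,0,6,-51,0,0,0,0,0,6,-51,0,0,0,0,0,6,-51,0,0,0,0,0,6,-51,0,0,0,0,0,6,-51,0,0,0,0,0,6,-51,0,0,0,0,0,6,-51,0,0,0,0,0,5,-51,0,0,0,0,0,5,-51,0,0]'

```text
t: 21.18
ee_pos: [467.2, -327.4, 103.7]
orientation: [0.255, 3.131, 0.0]
ft_force: [0.7, -0.1, -0.5]
width: 21.4
grasp_force: 30.0
```

Emit:
jog_arm --increments '[0,0,0,0,0,0,0,0,0,0,0,0,0,0]'

```text
t: 21.42
ee_pos: [467.5, -325.3, 103.4]
orientation: [-0.256, -3.131, -0.001]
ft_force: [-0.1, 1.3, 0.5]
width: 22.0
grasp_force: 30.0
```

Emit:
jog_arm --increments '[0,0,0,0,0,40,0,0,0,0,0,0,35,0,0,0,0,0,0,15,0,0,0,0,0,0,5,0,0,0,0,0,0,0,0,0,0,0,0,0,0,45,0,0,0,0,0,0,45,0,0,0,0,0,0,45,0,0,0,0,0,-15,45,0,0,0,0,0,-35,45,0,0,0,0,0,-45,80]'

```text
t: 22.8
ee_pos: [467.3, -325.5, 104.9]
orientation: [-0.255, -3.13, -0.001]
ft_force: [-0.4, -0.8, 0.1]
width: 46.4
grasp_force: 0.0
```

Emit:
jog_arm --increments '[0,0,0,-2,44,0,100,0,0,0,-2,44,0,100,0,0,0,-2,44,0,100,0,0,0,-2,44,0,100,0,0,0,0,0,0,100]'

```text
t: 23.42
ee_pos: [504.6, -151.2, 104.6]
orientation: [0.249, 3.131, 0.0]
ft_force: [0.6, -1.8, 0.6]
width: 87.9
grasp_force: 0.0
```

```bash
python3 -c "
from h import *
meas('float_a','w5.png');meas('lure','w5b.png')"
```

```text
float_a t 23.43 ee [ 504.6 -151.2  104.6] w 87.9
 p 0.96 rect [ 505.2 -155.9] [35. 35.] 41.9 z [16. 35. 39.] toolshift [ -1.2  -4.5 104.6]
lure t 23.52 ee [ 504.5 -153.4  104.5] w 87.7
 p 0.79 rect [ 693.9 -294.7] [57. 25.] 72.6 z [10. 21. 29.] toolshift [-209.5 -109.   104.7]
 p 0.56 rect [ 467.5 -324.6] [ 23. 117.] 80.5 z [10. 23. 26.] toolshift [   9.1 -174.8  104.5]
```

Emit:
jog_arm --increments '[0,0,0,-1,-3,45,100,0,0,0,0,0,38,100,0,0,0,0,0,16,100,0,0,0,0,0,0,20,0,0,0,0,0,0,20,0,0,0,0,0,0,20,0,0,0,0,0,0,20,0,0,0,0,0,0,0,0,0,0,0,0,0,0,0,0,0,0,0,0,0,0,0,0,0,0,0,0]'

```text
t: 25.0
ee_pos: [504.9, -156.5, 5.0]
orientation: [0.255, 3.131, -0.0]
ft_force: [-0.7, 1.5, 5.4]
width: 35.5
grasp_force: 30.0
```

Emit:
jog_arm --increments '[0,0,0,0,0,-45,0,0,0,0,0,0,-50,0,0,0,-9.6,0,0,0,0,0,0,-9.6,0,0,0,0,0,0,0,2,60,0,0,0,0,0,2,60,0,0,0,0,0,2,60,0,0,0,0,0,2,60,0,0,0,0,0,2,60,0,0,0,0,0,2,60,0,0,0,0,0,3,60,0,0,0,0,0,3,60,0,0]'

```text
t: 26.5
ee_pos: [403.7, 315.1, 99.6]
orientation: [-0.271, 3.13, -0.0]
ft_force: [1.3, -0.2, -0.0]
width: 35.7
grasp_force: 30.0
```

Emit:
jog_arm --increments '[0,0,0,0,0,0,0,0,0,0,0,0,0,0]'

```text
t: 26.75
ee_pos: [403.9, 312.9, 99.3]
orientation: [0.273, -3.129, 0.001]
ft_force: [0.2, 0.4, -1.2]
width: 35.6
grasp_force: 30.0
```

Down to about 10, release, retreat.

Emit:
jog_arm --increments '[0,0,0,0,0,40,0,0,0,0,0,0,30,0,0,0,0,0,0,14,0,0,0,0,0,0,5,0,0,0,0,0,0,0,0,0,0,0,0,0,0,50,0,0,0,0,0,0,50,0,0,0,0,0,0,50,0,0,0,0,0,-15,50,0,0,0,0,0,-40,50,0,0,0,0,0,-60,50,0,0,0,0,0,-60,50]'

```text
t: 28.25
ee_pos: [404.1, 313.0, 188.3]
orientation: [-0.271, 3.13, 0.0]
ft_force: [1.2, 0.6, -0.5]
width: 43.7
grasp_force: 0.0
```

Emit:
jog_arm --increments '[0,0,0,0,55,0,50,0,0,0,0,55,0,50,0,0,0,0,55,0,50,0,0,0,0,55,0,50,0,0,0,0,0,0,50,0,0,0,0,0,0,50]'

```text
t: 29.0
ee_pos: [366.3, 529.1, 185.9]
orientation: [0.272, -3.129, 0.001]
ft_force: [0.4, 0.4, 0.2]
width: 44.2
grasp_force: 0.0
```

```bash
python3 - <<'E'
from h import *
im=snap('top','t9.png'); W=world(im); ok=im['depth']>0
for n in ('sinker_a','float_a','lure','dish','counter','tier_plain','tier_two','tier_three'):
    for r in models.regions_of(n,'top'):
        P=W[r['region']&ok]; z0=(26 if n in('sinker_a','float_a') else 13)
        Q=P[(P[:,2]>z0)&(P[:,2]<70)]
        if len(Q)<20: continue
        c,s,a=cv2.minAreaRect(Q[:,:2].astype(np.float32))
        print(n,round(r['p'],2),np.round(c),np.round(s),round(a,1),'z95',np.percentile(Q[:,2],95).round())
snap('scene','s9.png'); print(get_obs()['t'])
E
```

```text
sinker_a 0.44 [679.   7.] [23. 25.] 31.8 z95 50.0
float_a 0.66 [534. 337.] [36. 34.] 45.4 z95 47.0
float_a 0.51 [405. 313.] [35. 34.] 1.8 z95 49.0
lure 0.83 [ 711. -341.] [ 33. 154.] 14.5 z95 35.0
lure 0.79 [ 464. -323.] [ 24. 111.] 83.6 z95 31.0
lure 0.77 [243. 241.] [ 31. 149.] 15.6 z95 36.0
dish 0.58 [ 412. -161.] [64. 67.] 44.7 z95 25.0
dish 0.53 [629.   5.] [112. 204.] 88.7 z95 29.0
counter 0.6 [ 625. -159.] [42. 56.] 14.8 z95 30.0
tier_plain 0.65 [ 469. -328.] [114. 203.] 80.7 z95 28.0
tier_two 0.81 [629.   5.] [112. 204.] 88.4 z95 29.0
tier_two 0.42 [680.   9.] [26. 25.] 1.1 z95 49.0
tier_three 0.96 [469. 324.] [203. 114.] 9.6 z95 28.0
29.5
```

View pics/s9.png

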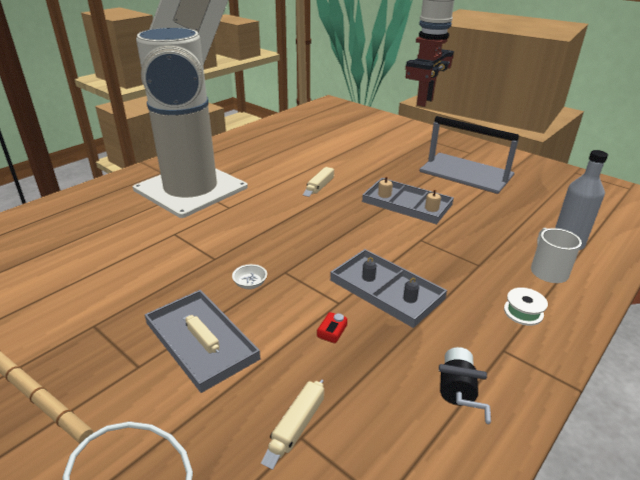

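View pics/t9.png

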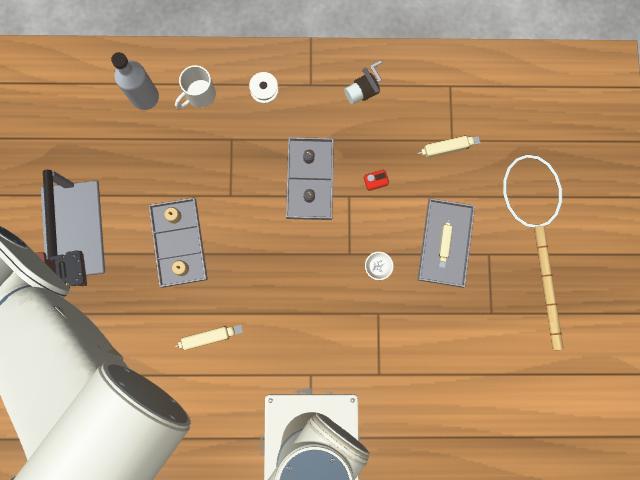

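Both pictures show the sinkers upright in separate bays at (309,156) and (309,196), and the floats at (172,215) and (179,268). The lure lies lengthwise at (445,245), and the dish and counter have not moved.

```bash
python3 -c "
from workcell import job
print(job.close_job())"
```

```text
the job is handed in; nothing more can be done
None
```

The job is handed in at about 29.5 s: the final pictures show sinkers and floats upright one to a bay, the lure lengthwise near the middle of the plain tier, and the dish and counter unmoved; I took the smallest lure although it lay along world x, not y as described, and no verdict came back.

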